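# Stop the polisher and show a specimen mount to the inspection camera

## Task

Stop the bench polisher by pushing its mushroom stop button down until it latches and letting go of it, then twist the button clockwise so that it springs back out and the machine is ready for the next user. After that draw the tall specimen mount (the tallest of the three black pucks) up out of the polisher's holder and hold it still in the air in front of the inspection camera, with its polished underside looking straight into the lens, centred on it and 80 mm away, and finish while still holding it there. Leave the two short mounts in the holder and do not bump the camera.

Things in the scene. Friction and masses are not known exactly. Their poses are not given: they have to be found in the camera images.
- polisher: Bench polisher, 262 x 218 mm, fixed to the worktop. Origin on the worktop under the centre of its round platen; x to its rear, z up. Housing x -159 to +103 mm, y -109 to +109 mm; deck 80 mm high; grey cloth on the platen at z 92 mm; low black splash rim round it (radius 96 mm, top z 96 mm). Controls on the front strip: the mushroom stop button at x -122, y -62 mm, and a small fixed dial (top z 93 mm) at x -124, y +60 mm.
- stop_top (a point): Centre of the top of the mushroom stop button (big red round head, 40 mm across, 22 mm thick, its top 128.5 mm above the worktop when out and 7 mm lower when latched; 21 mm of free height under the head to the collar plate when out, the deck at z 80 mm). z up, turns with the head.
- stop_grip (a point): On the button's axis, 12 mm under its top: the height at which the head's upright rim (40 mm diameter) can be pinched from above.
- stop_plunger (a joint): How far the button is pressed, m: 0 out, 0.009 hard stop. The spring needs about 5 N at first and 9 N at the bottom, a little more where the pawl gives way; pressed past 0.0075 a pawl latches it, and let go it rests at about 0.007. Only turning the head frees it.
- stop_head (a joint): Turn of the button's head, rad, clockwise seen from above positive: 0 at rest, stop at 1.1. From about 0.55 on the pawl lets go and a pressed button springs out (once the fingers let it slide); a light spring then turns the head back to 0.
- holder: Aluminium specimen holder lying on the platen cloth, fixed: three rings (45 mm outside, 32.6 mm bore, 10 mm high) joined by a hub no higher than the rings, bore centres 38 mm from the middle, 120 degrees apart (the first along x). Origin at its middle, on the cloth, 92 mm above the worktop; z up. Which mount stands in which bore varies.
- mount_tall: The tall specimen mount: black resin puck, 30 mm diameter, 34 mm high, about 50 g, standing on the cloth in one bore with 24 mm showing above the ring. Origin at the centre of its underside, the polished face (with a steel section in it); z along its axis, from the face to the back.
- tall_face (a point): Centre of the tall mount's polished face (its underside).
- tall_back (a point): Centre of the tall mount's back (its upper end in the holder), 34 mm from the face.
- mount_short_1: Short specimen mount, black resin, 30 mm diameter, 20 mm high, in another bore, 10 mm showing; to be left there. Origin at the centre of its underside.
- mount_short_2: The other short specimen mount, same size, in the remaining bore; to be left there. Origin at the centre of its underside.
- cam_stand: Stand of the inspection camera, fixed: round dark base 104 mm across and 14 mm high, two uprights 77 mm apart outside. Origin at the centre of the base on the worktop; the camera leans toward its -x. The tilt pivot is 82 mm above the origin; ring light 66 mm across.
- lens (a point): Centre of the front of the lens and ring light, 56 mm from the tilt pivot; z points out of the lens along the optical axis (obliquely up, 0.35 to 0.65 rad from vertical).
- focus (a point): The point on the optical axis 80 mm in front of the lens where the polished face belongs; same axes as the lens.
- cam_tilt (a joint): Lean of the camera from looking straight up, rad; clamped, not to be changed.
Things that resemble listed ones, but are neither listed nor needed, are in the scene too. Leave any blue look-alike of the cam_stand alone. Leave any red look-alike of the mount_short_2 alone.

How it is judged (in metres and radians):
On the way, in this order (a step that is already met when the one before it is completed fails the run):
1. the stop button is latched down by itself, let go (value of joint stop_plunger above 0.005 m and contact force between polisher and the arm below 0.3 N), for 0.1 s.
2. the stop button has been twisted and is fully out again (value of joint stop_plunger below 0.002 m), for 0.2 s.
3. the tall mount is drawn clear of the holder (z of tall_face in the frame of holder above 0.02 m), for 0.1 s.
At the end, for the whole second after the job is handed in: Only the fingers hold the tall mount, still, its polished face within 18 mm of the point 80 mm in front of the lens and its axis within 10 degrees of the optical axis, face toward the lens; the stop button is out (within 2 mm) and both short mounts stand in their bores (distance between tall_face and focus below 0.018 m and angle between the z axis of mount_tall and the z axis of lens, either way round below 0.17 rad and z of tall_back in the frame of lens above 0.095 m and height (world z) of mount_tall above 0.12 m and contact force between mount_tall and the fingers above 0.5 N and contact force between mount_tall and polisher below 0.1 N and contact force between mount_tall and holder below 0.1 N and contact force between mount_tall and cam_stand below 0.1 N and linear speed of mount_tall below 0.02 m/s and value of joint stop_plunger below 0.002 m and z of each of mount_short_1, mount_short_2 in the frame of holder below 0.005 m); the arm keeps its last pose, push and grip.
It fails at once if a short mount is pulled out or shifted by more than 10 mm (distance of any of mount_short_1, mount_short_2 from where it was at the start of the episode above 0.01 m).
It fails at once if the camera or its stand is bumped (more than 3 N) (contact force between cam_stand and anything else above 3 N).
It also fails if it takes over 56 s, if anything falls off the work surface, if the arm or the gripper's body presses on something with over 40 N, if the wrist force passes 120 N, or if a joint passes its speed limit or range.

## Robot

A 7-joint arm with a two-finger parallel gripper is mounted at the origin on a cart in front of the work surface, level with it; the furniture and walls round the work are solid. World frame = base frame: x ahead of the robot, y to its left, z up, the work surface at z = 0. Lengths are in mm, angles in rad, forces in N, time in s.
With the tool pointing down it reaches from about 425 to 875 mm from the base axis. Payload 8.4 kg.
Tool frame: the origin (TCP) lies at the very end of the fingers, on their centre line; the grasp point (between the pads) lies 19 mm behind it; z points along the fingers, y is the direction in which the jaws open and shut (so a half turn about z gives the same grasp; the last joint's range is limited). The gripper opens to 87 mm and grips with 3 to 60 N. Pads are 19 mm wide; open, the fingers measure 117 mm over their backs; the gripper's body (75 mm by 190 mm) begins 51 mm behind the grasp point.
Start: joints at [-1.403, 0.333, 0.04, 1.465, -0.013, 1.343, -0.059], TCP at [171.372, 626.973, 222.546] pointing down, gripper open.
Joint ranges: [-2.58, 2.58], [-0.38, 2.09], [-1.3, 1.39], [0.25, 2.4], [-1.5, 4.64], [0.08, 2.09], [-2.65, 2.65]. Speed limits (rad/s): [2.22, 2.22, 2.79, 2.79, 3.14, 3.14, 3.14].

## Interface

Orientations are given as [roll, pitch, yaw] about the fixed x, y, z axes, in that order (R = Rz(yaw) Ry(pitch) Rx(roll)).
In Python, from station import * gives the robot as it stands. The module is installed in compiled form; this text tells all that it offers.
- The arm moves only by the shell command python3 -m crank 'ROWS' [OPENING]. ROWS is JSON, one flat list of numbers, 6 for each row, row after row: the shift along the tool's x, y, z in m, then the turn, a rotation vector about the tool's x, y, z in degrees. A call has 1 to 8 rows; each row shifts and turns the commanded pose from where the row before left it, along the tool's axes as they then stand; what a row does not reach is not made up. A row lasts 1/10 s, in which the tool goes at most 50 mm and 8.59 degrees, less where a joint would pass 70% of its speed; a pose out of reach is approached as far as the arm can. A call is refused whole if a number of a shift passes 0.05 or a number of a turn 8.59, either way. A call with a gripper value outside its range is refused whole. OPENING is the closure, from 0 (fully open) to 1 (shut), set as the call begins (- or left out, the last holds). The fingers move at their own pace and stop on an object; the grip force is fixed at half the most. Time passes only in rows, so rows that do not move let the fingers close. It gives the time, the measured TCP pose, the force and the opening at its end, in the units of the state.
- get_obs(): the state, without advancing time (a new reading comes with each control period).
- get_image(name): name is "side" or "top" or "wrist"; returns the picture (480x640x3 uint8, red, green, blue); there is no depth.
- get_calibration(name): a dict with "fov_y" (degrees; the focal length in pixels is half the picture's height over the tangent of half this angle, whatever the lens; pixels are square), "cx", "cy" (the principal point, pixels), "eye" and "rotation" of the camera in the world. Camera axes: x right, y up, looking along -z (the intrinsics and any distortion apply to the point x, -y, -z); pixel columns grow to the right and rows downward; lengths in mm; the calibration is good to about 2 mm. The wrist camera is an equidistant fisheye: a pixel r from the principal point sees the ray r / f radians off the axis. A picture is of the moment at which its call begins: read the wrist's pose just before it. get_calibration takes no time and is no camera call; for the wrist camera it gives the pose at the moment of the call.
- close_job(): hands the job in, once; it reports no verdict.
Trained networks look in the newest picture that a camera, given by its name, has taken for a name from the list of things; names that differ only in an ending like _2 or _b are one class to them, and where a whole thing is asked for, a point or a joint stands for the part that bears it (a point fixed in the world has none). Each returns a list of dicts, best first, with "confidence" (0 to 1); they miss things now and then, are a little off and sometimes report something else, mostly with a low value. They report only what shows in the picture. A call takes as long as a camera call. They do not tell look-alikes from the thing itself.
- boxes_of(camera, thing): "centre" ([row, column] as shares, 0 to 1, of the picture: columns of its width, rows of its height, amid what is visible of it).
- silhouettes(camera, thing): "region" (480x640 bool, what is visible of it) and "centre" ([row, column] as shares, 0 to 1, of the picture: columns of its width, rows of its height, amid what is visible of it).
- place_of(camera, thing): "centre" ([row, column] as shares, 0 to 1, of the picture: columns of its width, rows of its height: a listed point, or the origin of a listed thing).
The state is a dict: "t": time; "joints": joint angles; "qd": joint speeds; "tau": joint torques, N m; "position": TCP position; "tcp_rot": TCP orientation; "ft_force": force on the tool from outside, world axes, zero at the start; "ft_torque": the same for the moment, N m; "width": finger opening in mm.
Only numpy, scipy, OpenCV 4.12 (cv2) and the standard library are available. Lean on these libraries where they do the work, as an engineer would, in place of code of your own. Each camera call takes 0.05 s, during which the arm holds its last target.

## Working session

There is one attempt and no reset: what is moved stays moved. The work goes in short steps, Python scripts to look and compute and a shell command to move; the robot and the scene stay as the last step left them, time stands still between calls to the robot, and variables do not carry over. Pictures are saved under pics/ and viewed, and the job is handed in when it is done.

```bash
mkdir -p pics; ls; cat > h.py <<'E'
from station import *
import numpy as np, cv2
from scipy.spatial.transform import Rotation as R
def snap(cam,fn):
    im=get_image(cam); cv2.imwrite('pics/'+fn,cv2.cvtColor(im,cv2.COLOR_RGB2BGR)); return im
def ray(cal,u,v):
    f=240/np.tan(np.radians(cal['fov_y'])/2)
    x=(u-cal['cx']);y=(v-cal['cy'])
    return f,x,y
def rayw(cam,u,v,cal=None):
    cal=cal or get_calibration(cam)
    f,x,y=ray(cal,u,v)
    if cam=='wrist':
        r=np.hypot(x,y);th=r/f
        d=np.array([np.sin(th)*x/max(r,1e-9),-np.sin(th)*y/max(r,1e-9),-np.cos(th)])
    else: d=np.array([x/f,-y/f,-1])
    d=np.array(cal['rotation']).reshape(3,3)@d
    return np.array(cal['eye']),d/np.linalg.norm(d)
def atz(cam,u,v,z,cal=None):
    e,d=rayw(cam,u,v,cal); return e+d*(z-e[2])/d[2]
def proj(cam,p,cal=None):
    cal=cal or get_calibration(cam)
    q=np.array(cal['rotation']).reshape(3,3).T@(np.array(p)-np.array(cal['eye']))
    f=240/np.tan(np.radians(cal['fov_y'])/2)
    x,y,z=q[0],-q[1],-q[2]
    if cam=='wrist':
        r=np.hypot(x,y);th=np.arctan2(r,z);k=f*th/max(r,1e-9)
        return cal['cx']+k*x,cal['cy']+k*y
    return cal['cx']+f*x/z,cal['cy']+f*y/z
def tri(rays):
    A=np.zeros((3,3));b=np.zeros(3)
    for e,d in rays:
        P=np.eye(3)-np.outer(d,d);A+=P;b+=P@e
    return np.linalg.solve(A,b)
E
python3 - <<'E'
from h import *
o=get_obs();print(o)
for c in['side','top','wrist']:
    print(c,get_calibration(c)); snap(c,c+'0.png')
    for t in ['polisher','stop_top','holder','mount_tall','tall_back','tall_face','mount_short_1','cam_stand','lens','focus']:
        for r in place_of(c,t)[:4]: print(c,t,round(r['confidence'],2),round(r['centre'][1]*640,1),round(r['centre'][0]*480,1))
print(get_obs()['t'])
E
```

```text
pics
{'t': 0.0, 'joints': array([-1.40320147,  0.33393101,  0.03984033,  1.46626814, -0.01339988,
        1.34328053, -0.05850804]), 'qd': array([ 0.00066815,  0.00047462, -0.00176895,  0.00092408, -0.00016293,
        0.00052255, -0.00049527]), 'tau': array([-1.08373413e-03, -6.56367159e+01,  1.33476377e+00, -4.03793550e+01,
       -5.97995846e-02,  4.49216331e-02,  1.74983361e-04]), 'position': array([171.25275202, 626.554485  , 221.64733569]), 'tcp_rot': array([-3.13997433e+00,  1.00136450e-04,  2.87480431e+00]), 'ft_force': array([-0.70542237,  0.44976121,  0.27823374]), 'ft_torque': array([ 0.01235705,  0.02215817, -0.07690861]), 'width': 86.87542698012986}
side {'fov_y': 43.39600018539465, 'cx': 312.63344360315847, 'cy': 241.11870136628616, 'eye': array([ 174.80998503, -425.67132012,  939.51883274]), 'rotation': array([ 0.84848551,  0.0068828 , -0.46829383])}
side polisher 0.94 391.7 367.8
side polisher 0.51 372.3 327.0
side stop_top 0.83 343.8 373.2
side stop_top 0.43 395.0 369.4
side holder 0.7 390.9 337.8
side holder 0.33 407.8 327.7
side mount_tall 0.72 408.6 326.6
side tal
[... 577 characters left out ...]
p stop_top 0.55 320.3 264.2
top mount_tall 0.66 415.0 223.1
top mount_tall 0.61 437.2 295.7
top tall_back 0.52 415.1 223.6
top tall_back 0.19 415.1 229.8
top tall_face 0.49 413.4 225.9
top mount_short_1 0.67 416.5 243.1
top mount_short_1 0.58 399.3 252.3
top mount_short_1 0.45 431.3 249.4
top mount_short_1 0.42 325.4 215.0
top cam_stand 0.95 196.0 288.8
top cam_stand 0.6 314.8 261.9
top lens 0.67 180.6 289.5
top lens 0.61 320.8 265.8
top focus 0.82 330.5 274.6
top focus 0.74 173.5 283.1
wrist {'fov_y': 65.70646984690485, 'cx': 318.3421243901344, 'cy': 238.16246580565897, 'eye': array([ 94.33371423, 647.68821771, 384.40042632]), 'rotation': array([-0.29216736, -0.00136472,  1.30332646])}
1.65
```

```bash
sed -i "s/np.array(cal\['rotation'\]).reshape(3,3)/R.from_euler('xyz',cal['rotation']).as_matrix()/" h.py
python3 -c "
import cv2
for c in ['side','top']:
    a=cv2.imread(f'pics/{c}0.png')
    a=a[150:420,190:550] if c=='side' else a[150:350,130:490]
    cv2.imwrite(f'pics/{c}0z.png',cv2.resize(a,None,fx=2.2,fy=2.2,interpolation=cv2.INTER_CUBIC))
"
```

```text
(no output)
```

View pics/side0z.png

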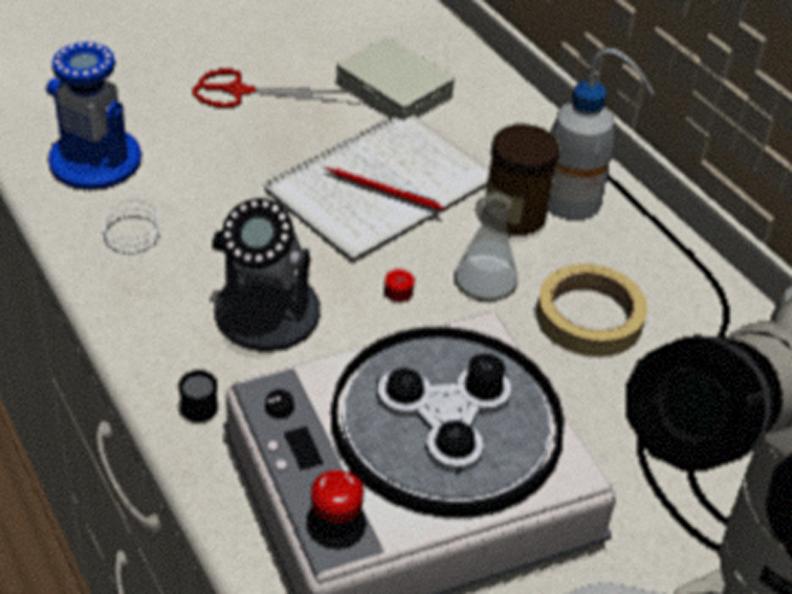

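View pics/top0z.png

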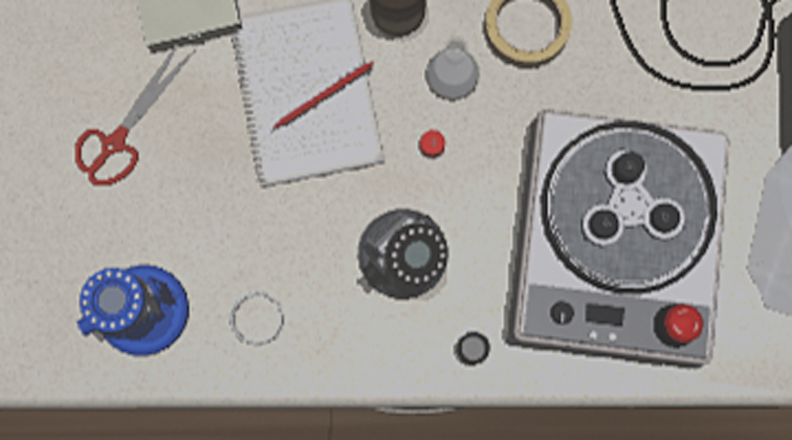

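View pics/wrist0.png

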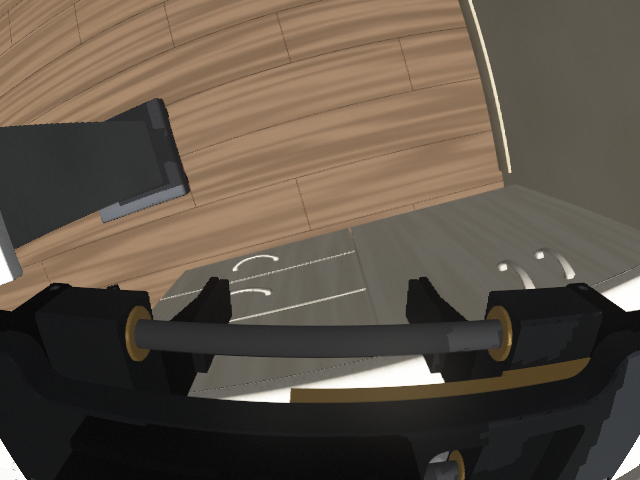

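```bash
python3 - <<'E'
from h import *
cs=get_calibration('side');ct=get_calibration('top')
def T(s,t):
    p=tri([rayw('side',*s,cs),rayw('top',*t,ct)]);print(p.round(1),'res',np.round(np.array(proj('side',p,cs))-s,1),np.round(np.array(proj('top',p,ct))-t,1));return p
for n,c,box in(('side',cs,(300,400,320,420)),('top',ct,(400,480,270,320))):
    im=cv2.imread(f'pics/{n}0.png').astype(int)
    m=(im[...,2]>100)&(im[...,1]<80)&(im[...,0]<80)
    x0,x1,y0,y1=box;k=np.zeros_like(m);k[y0:y1,x0:x1]=1;m&=k
    ys,xs=np.nonzero(m);print(n,xs.mean(),ys.mean(),xs.min(),xs.max(),ys.min(),ys.max())
    cc=[xs.mean(),ys.mean()]
    if n=='side':a=cc
print('button',T(a,cc))
print('tall back',T((409.1,314.1),(415.1,223.6)))
print('lens',T((303.4,253.6),(320.8,265.8)))
print('focus',T((300.3,236.9),(330.5,274.6)))
print('stop_top',T((343.8,373.2),(438.3,293.8)))
for p in((416.5,243.1),(431.3,249.4),(399.3,252.3)):print('top plane 112',atz('top',*p,112,ct).round(1))
for p in((415,223.5),):print('top 126',atz('top',*p,126,ct).round(1))
for p in((409,314),):print('side 126',atz('side',*p,126,cs).round(1))
print('cam stand',atz('side',310.2,292.1,0,cs),atz('top',314.8,261.9,0,ct))
print('pol',atz('side',391.7,367.8,0,cs),atz('top',408.9,248.8,0,ct))
E
python3 -c "
import cv2
a=cv2.imread('pics/top0.png')[160:320,360:480]
cv2.imwrite('pics/top0y.png',cv2.resize(a,None,fx=5,fy=5,interpolation=cv2.INTER_CUBIC)[:, :][:800])
a=cv2.imread('pics/side0.png')[230:390,270:420]
cv2.imwrite('pics/side0y.png',cv2.resize(a,None,fx=5,fy=5,interpolation=cv2.INTER_CUBIC)[:600*2])
"
```

```text
side 342.77464788732397 373.32394366197184 331 354 363 383
top 440.4428571428571 296.6095238095238 432 449 288 305
[485.5  91.6 118.3] res [-0.2  0. ] [ 0.  -0.1]
button [485.45604925  91.64459854 118.33499444]
[653.  145.4 125.1] res [ 0.8 -0.2] [-0.2  0.6]
tall back [652.96364435 145.43716261 125.09424974]
[551.6 366.  135.2] res [ 1.4 -0.3] [-0.4  1.1]
lens [551.62761481 365.99487918 135.17551354]
[529.3 343.9 203.3] res [-1.6  0.3] [ 0.5 -1.3]
focus [529.33670139 343.90005877 203.34289765]
[491.1  95.1 111.4] res [ 0.6 -0.1] [-0.1  0.4]
stop_top [491.06804082  95.1019377  111.43987036]
top plane 112 [610.5 140.6 112. ]
top plane 112 [595.5 106.5 112. ]
top plane 112 [588.7 181.7 112. ]
top 126 [654.4 145.2 126. ]
side 126 [650.8 145.3 126. ]
cam stand [5.70821879e+02 3.83155848e+02 1.13686838e-13] [581.86214133 379.64552382   0.        ]
pol [619.49540565 134.85665167   0.        ] [615.42840004 138.21473613   0.        ]
```

```bash
cat >> h.py <<'E'
def goto(p,Rt=None,o=None):
    "delta in current tool frame: shift mm, rotvec deg (shift with present axes)"
    o=o or get_obs(); Rc=R.from_euler('xyz',o['tcp_rot'])
    d=Rc.inv().apply(np.array(p)-o['position'])
    print('t',round(o['t'],2),'pos',o['position'].round(1),'rpy',o['tcp_rot'].round(3),'q',o['joints'].round(2),'F',o['ft_force'].round(1),'w',round(o['width'],1))
    print('shift mm',d.round(1), 'rot', (Rc.inv()*Rt).as_rotvec(degrees=True).round(1) if Rt is not None else '')
E
python3 - <<'E'
from h import *
goto((455,95,225),R.from_euler('xyz',(np.pi,0,np.pi)))
E
```

```text
t 1.65 pos [171.4 627.  222.5] rpy [-3.142  0.     2.875] q [-1.4   0.33  0.04  1.47 -0.01  1.34 -0.06] F [0.8 1.6 0.7] w 86.9
shift mm [-413.9 -438.4   -2.4] rot [ -0.    0.  -15.3]
```

View pics/top0y.png

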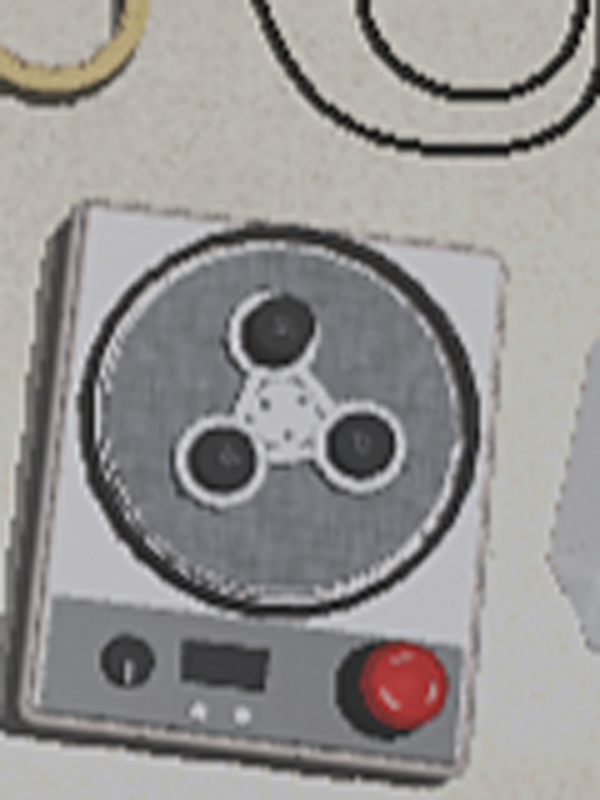

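```bash
python3 -m crank '[-0.029,-0.032,0,0,0,0,-0.029,-0.032,0,0,0,0,-0.029,-0.032,0,0,0,0,-0.029,-0.032,0,0,0,0,-0.029,-0.032,0,0,0,0,-0.029,-0.032,0,0,0,0,-0.029,-0.032,0,0,0,0,-0.029,-0.032,0,0,0,0]' 0
python3 - <<'E'
from h import *
goto((455,95,225),R.from_euler('xyz',(np.pi,0,np.pi)))
E
```

```text
t: 2.45
position: [328.3, 317.2, 222.8]
tcp_rot: [3.141, 0.0, 2.875]
ft_force: [1.0, 0.2, 0.5]
width: 87.1
t 2.45 pos [328.3 317.2 222.8] rpy [3.141 0.    2.875] q [-1.11 -0.08  0.23  1.92  0.02  1.29  0.42] F [1.  0.2 0.5] w 87.1
shift mm [-180.9 -180.9   -2.3] rot [  0.    0.  -15.3]
```

```bash
python3 -m crank '[-0.030,-0.030,0,0,0,0,-0.030,-0.030,0,0,0,0,-0.030,-0.030,0,0,0,0,-0.030,-0.030,0,0,0,0,-0.030,-0.030,0,0,0,0,-0.030,-0.030,0,0,0,0,0,0,0,0,0,-7.6,0,0,0,0,0,-7.6]' 0
python3 - <<'E'
from h import *
goto((485.5,91.6,225),R.from_euler('xyz',(np.pi,0,np.pi)))
c=get_calibration('wrist')
snap('wrist','w1.png')
for t in ['stop_top','stop_grip','tall_back','holder','mount_short_1','lens','cam_stand']:
    for r in place_of('wrist',t)[:3]:
        u,v=r['centre'][1]*640,r['centre'][0]*480
        print(t,round(r['confidence'],2),round(u,1),round(v,1),atz('wrist',u,v,dict(stop_top=128.5,stop_grip=116.5,tall_back=126,holder=92,mount_short_1=92,lens=135,cam_stand=0)[t],c).round(1))
E
```

```text
t: 3.25
position: [454.4, 96.3, 222.8]
tcp_rot: [3.141, 0.0, -3.141]
ft_force: [-1.2, -0.4, -0.5]
width: 87.4
t 3.25 pos [454.4  96.3 222.8] rpy [ 3.141  0.    -3.141] q [-0.89 -0.09  0.56  1.92  0.05  1.3   1.23] F [-1.2 -0.4 -0.5] w 87.4
shift mm [-31.1  -4.7  -2.2] rot [0. 0. 0.]
stop_top 0.57 310.4 281.1 [485.3  90.5 128.5]
tall_back 0.23 389.0 367.0 [568.6 157.4 126. ]
holder 0.74 357.4 383.8 [614.1 135.3  92. ]
mount_short_1 0.69 327.2 370.6 [596.6 105.   92. ]
cam_stand 0.89 537.1 300.3 [576.1 384.8   0. ]
```

View pics/w1.png

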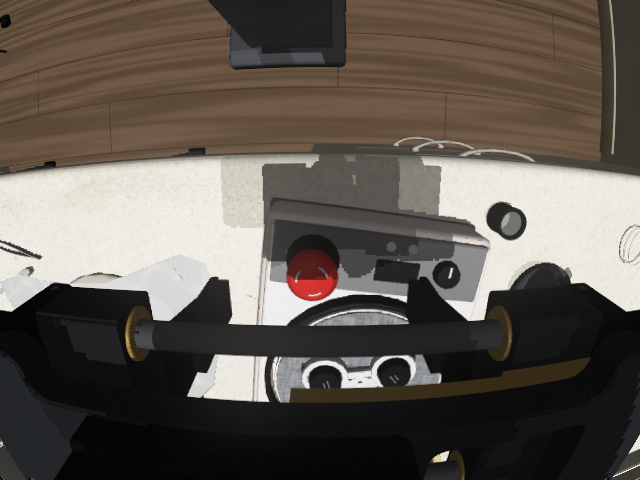

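```bash
python3 -m crank '[-0.031,-0.005,0.020,0,0,0,0,0,0.040,0,0,0,0,0,0.010,0,0,0,0,0,0,0,0,0]' 1
python3 - <<'E'
from h import *
goto((485.5,91.3,128.5))
c=get_calibration('wrist')
snap('wrist','w2.png');snap('side','s2.png')
for r in place_of('wrist','stop_top')[:2]:
        u,v=r['centre'][1]*640,r['centre'][0]*480
        print(round(r['confidence'],2),round(u,1),round(v,1),atz('wrist',u,v,128.5,c))
E
```

```text
t: 4.05
position: [483.4, 92.5, 151.4]
tcp_rot: [-3.14, -0.003, 3.139]
ft_force: [-0.2, -0.7, -0.5]
width: 63.0
t 4.05 pos [483.4  92.5 151.4] rpy [-3.140e+00 -3.000e-03  3.139e+00] q [-0.86  0.06  0.61  1.96 -0.04  1.14  1.33] F [-0.2 -0.7 -0.5] w 63.0
shift mm [-2.1 -1.1 22.9] rot 
0.89 316.8 290.0 [488.67835941  91.58810646 128.5       ]
```

View pics/w2.png

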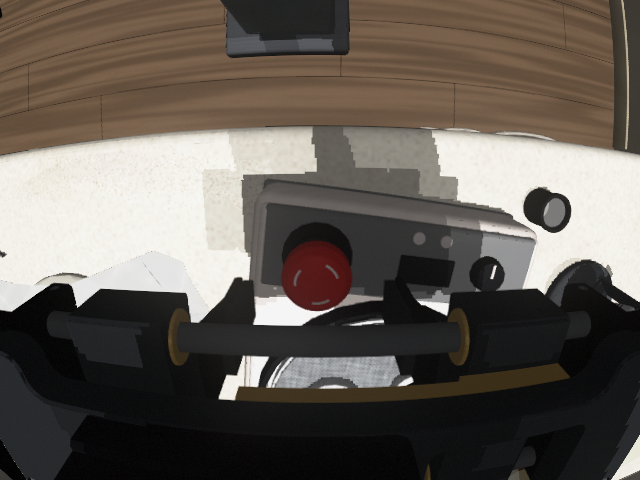

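```bash
python3 -m crank '[-0.004,0,0.010,0,0,0,0,0,0.003,0,0,0,0,0,0,0,0,0,0,0,0,0,0,0,0,0,0,0,0,0,0,0,0,0,0,0,0,0,0,0,0,0,0,0,0,0,0,0]' 1
python3 -c "
from h import *
goto((487.,91.5,128.5))"
```

```text
t: 5.0
position: [488.9, 92.8, 139.6]
tcp_rot: [3.142, 0.0, 3.14]
ft_force: [-0.5, -0.6, 0.2]
width: 0.4
t 5.0 pos [488.9  92.8 139.6] rpy [3.142 0.    3.14 ] q [-0.86  0.08  0.62  1.96 -0.05  1.11  1.35] F [-0.5 -0.6  0.2] w 0.4
shift mm [ 1.9 -1.3 11.1] rot
```

Descend and press: to nominal 117 (11.5 mm past the free top) in small steps.

```bash
python3 -m crank '[0.0015,-0.001,0.006,0,0,0,0,0,0.005,0,0,0,0,0,0.003,0,0,0,0,0,0.003,0,0,0,0,0,0.002,0,0,0]' 
python3 -c "
from h import *
goto((487.,91.5,119.5))"
```

```text
t: 5.5
position: [487.3, 91.7, 120.5]
tcp_rot: [3.142, -0.0, 3.14]
ft_force: [-2.5, -0.1, 8.1]
width: 0.5
t 5.5 pos [487.3  91.7 120.5] rpy [ 3.142 -0.     3.14 ] q [-0.85  0.1   0.62  1.99 -0.07  1.07  1.36] F [-2.5 -0.1  8.1] w 0.5
shift mm [ 0.3 -0.2  1. ] rot
```

```bash
python3 -m crank '[0,0,0.0015,0,0,0,0,0,0.001,0,0,0,0,0,0,0,0,0]' ; python3 -m crank '[0,0,-0.010,0,0,0,0,0,-0.012,0,0,0,0,0,0,0,0,0,0,0,0,0,0,0]' 0.35
python3 - <<'E'
from h import *
goto((487.,91.5,119.5))
c=get_calibration('wrist')
snap('wrist','w3.png');snap('side','s3.png')
for r in place_of('wrist','stop_top')[:2]:
        u,v=r['centre'][1]*640,r['centre'][0]*480
        print(round(r['confidence'],2),round(u,1),round(v,1),atz('wrist',u,v,121.5,c))
im=cv2.imread('pics/s3.png');cv2.imwrite('pics/s3z.png',cv2.resize(im[300:420,290:420],None,fx=4,fy=4))
im=cv2.imread('pics/side0.png');cv2.imwrite('pics/s0z.png',cv2.resize(im[300:420,290:420],None,fx=4,fy=4))
E
```

```text
t: 5.8
position: [487.4, 91.7, 119.2]
tcp_rot: [3.141, -0.0, 3.14]
ft_force: [-7.4, -1.7, 20.5]
width: 0.6
t: 6.2
position: [487.4, 91.9, 140.1]
tcp_rot: [3.141, 0.0, 3.14]
ft_force: [0.2, 0.3, -0.6]
width: 24.8
t 6.2 pos [487.4  91.9 140.1] rpy [3.141 0.    3.14 ] q [-0.86  0.08  0.62  1.96 -0.05  1.11  1.35] F [ 0.2  0.3 -0.6] w 24.8
shift mm [ 0.4 -0.4 20.6] rot 
0.73 315.4 285.1 [487.86127517  90.29308207 121.5       ]
```

View pics/w3.png

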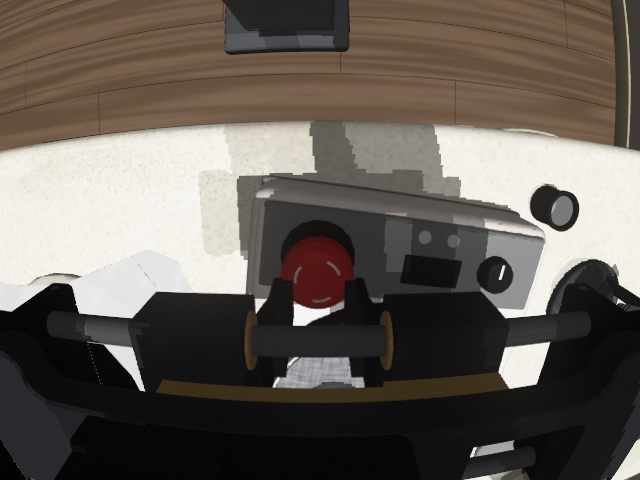

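View pics/s3z.png

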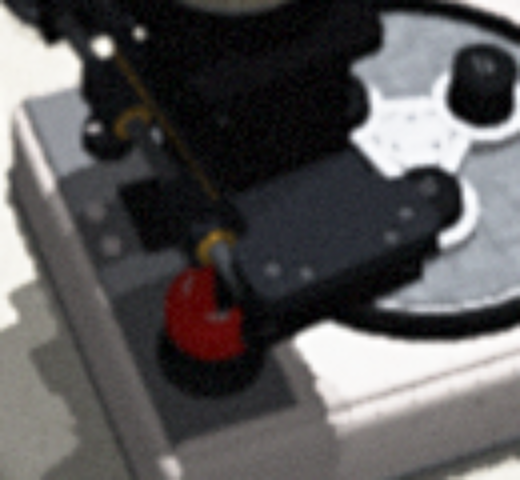

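```bash
python3 -m crank '[0,0,0,0,0,-7,0,0,0,0,0,-7,0,0,0,0,0,-6,0,0,0,0,0,0,0,0,0,0,0,0]' 0.22
python3 - <<'E'
from h import *
goto((488,91.3,97))
E
```

```text
t: 6.85
position: [487.1, 91.6, 139.8]
tcp_rot: [-3.141, -0.001, -2.797]
ft_force: [0.3, -0.1, 0.1]
width: 66.6
t 6.85 pos [487.1  91.6 139.8] rpy [-3.141e+00 -1.000e-03 -2.797e+00] q [-0.84  0.08  0.6   1.96 -0.05  1.11  1.69] F [ 0.3 -0.1  0.1] w 66.6
shift mm [-0.7 -0.6 42.8] rot
```

```bash
python3 -m crank '[0,0,0.015,0,0,0,0,0,0.015,0,0,0,0,0,0.012,0,0,0,0,0,0,0,0,0]' 0.22
python3 -c "
from h import *
goto((488,91.3,97))"
```

```text
t: 7.25
position: [486.2, 91.4, 96.5]
tcp_rot: [-3.141, -0.003, -2.796]
ft_force: [-0.7, -0.1, 0.4]
width: 67.5
t 7.25 pos [486.2  91.4  96.5] rpy [-3.141e+00 -3.000e-03 -2.796e+00] q [-0.83  0.14  0.6   2.01 -0.09  1.02  1.73] F [-0.7 -0.1  0.4] w 67.5
shift mm [-1.7 -0.7 -0.5] rot
```

Close and see the forces.

```bash
python3 -m crank '[-0.001,0,0,0,0,0,0,0,0,0,0,0,0,0,0,0,0,0,0,0,0,0,0,0,0,0,0,0,0,0,0,0,0,0,0,0]' 1
python3 -c "
from h import *
o=get_obs();goto((488,91.3,97));print(o['ft_torque'])"
```

```text
t: 7.85
position: [488.5, 92.1, 98.3]
tcp_rot: [3.142, 0.001, -2.794]
ft_force: [-0.5, -0.9, 0.2]
width: 38.8
t 7.85 pos [488.5  92.1  98.3] rpy [ 3.142e+00  1.000e-03 -2.794e+00] q [-0.83  0.14  0.6   2.01 -0.09  1.02  1.73] F [-0.5 -0.9  0.2] w 38.8
shift mm [ 0.7 -0.6  1.3] rot 
[0.00572453 0.01202174 0.01420967]
```

```bash
python3 -m crank '[0,0,0,0,0,7,0,0,0,0,0,7,0,0,0,0,0,7,0,0,0,0,0,7,0,0,0,0,0,7,0,0,0,0,0,7,0,0,0,0,0,6,0,0,0,0,0,0]'
python3 - <<'E'
from h import *
o=get_obs();goto((488,91.3,97));print(o['ft_torque'])
snap('wrist','w4.png')
E
```

```text
t: 8.65
position: [488.3, 90.2, 98.4]
tcp_rot: [-3.14, 0.001, 2.646]
ft_force: [-1.6, -6.6, 7.2]
width: 39.0
t 8.65 pos [488.3  90.2  98.4] rpy [-3.140e+00  1.000e-03  2.646e+00] q [-0.9   0.14  0.68  2.01 -0.1   1.03  0.9 ] F [-1.6 -6.6  7.2] w 39.0
shift mm [0.8 0.8 1.4] rot 
[-1.57010735  0.46869008  0.01672152]
```

View pics/w4.png

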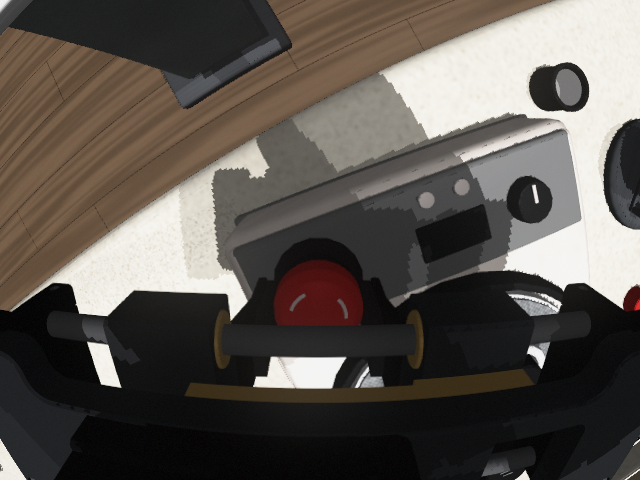

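```bash
python3 -m crank '[0,0,0,0,0,0,0,0,0,0,0,0,0,0,0,0,0,0,0,0,0,0,0,0]' 0.2;python3 -m crank '[0,0,-0.02,0,0,0,0,0,-0.04,0,0,0,0,0,-0.04,0,0,0]' 0.2
python3 - <<'E'
from h import *
goto((488,91.3,97))
c=get_calibration('wrist')
snap('wrist','w5.png');snap('side','s5.png')
for t,z in(('stop_top',128.5),('tall_back',126),('lens',135),('mount_short_1',112)):
  for r in place_of('wrist',t)[:2]:
        u,v=r['centre'][1]*640,r['centre'][0]*480
        print(t,round(r['confidence'],2),round(u,1),round(v,1),atz('wrist',u,v,z,c))
im=cv2.imread('pics/s5.png');cv2.imwrite('pics/s5z.png',cv2.resize(im[220:420,270:470],None,fx=3,fy=3))
E
```

```text
t: 9.1
position: [488.2, 92.3, 98.0]
tcp_rot: [3.142, -0.0, 2.652]
ft_force: [-0.0, -0.2, -0.9]
width: 63.2
t: 9.4
position: [487.6, 91.8, 198.8]
tcp_rot: [-3.14, -0.001, 2.651]
ft_force: [2.5, 0.8, 0.9]
width: 69.1
t 9.4 pos [487.6  91.8 198.8] rpy [-3.140e+00 -1.000e-03  2.651e+00] q [-0.94  0.02  0.68  1.89 -0.01  1.24  0.82] F [2.5 0.8 0.9] w 69.1
shift mm [ -0.7  -0.2 101.8] rot 
stop_top 0.6 317.1 249.9 [485.45424557  91.77996059 128.5       ]
mount_short_1 0.96 455.5 302.2 [579.86763381 163.9740817  112.        ]
mount_short_1 0.85 576.9 266.0 [610.5381864 279.1020972 112.       ]
```

View pics/s5z.png

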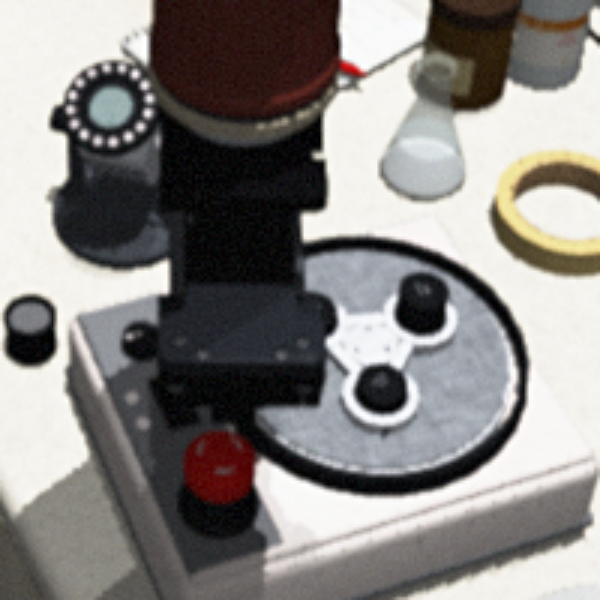

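View pics/w5.png

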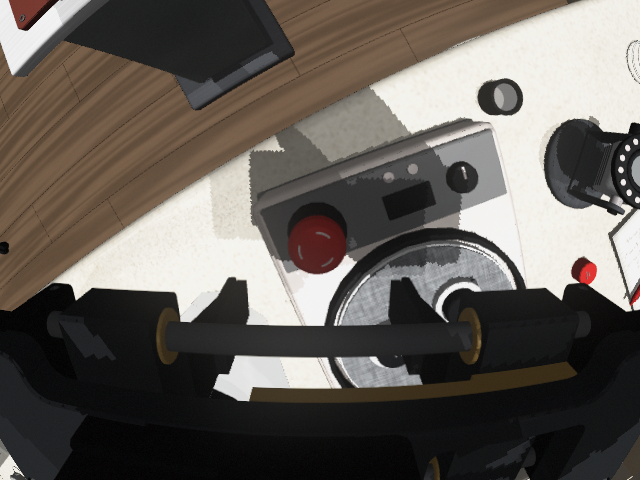

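```bash
python3 -m crank '[0,0,0,0,0,-7,0,0,0,0,0,-7,0,0,0,0,0,-7,0,0,0,0,0,-7]' 0
python3 - <<'E'
from h import *
goto((652.5,145.3,180),R.from_euler('xyz',(np.pi,0,np.pi)))
E
```

```text
t: 10.1
position: [487.4, 91.8, 196.6]
tcp_rot: [-3.14, -0.002, -3.138]
ft_force: [0.4, -0.5, -0.9]
width: 85.7
t 10.1 pos [487.4  91.8 196.6] rpy [-3.140e+00 -2.000e-03 -3.138e+00] q [-0.93  0.02  0.67  1.89 -0.01  1.24  1.32] F [ 0.4 -0.5 -0.9] w 85.7
shift mm [-165.3   52.9   16.2] rot [-0.1 -0.1  0.2]
```

```bash
python3 -m crank '[-0.041,0.013,0.004,0,0,0,-0.041,0.013,0.004,0,0,0,-0.041,0.013,0.004,0,0,0,-0.042,0.014,0.004,0,0,0,0,0,0,0,0,0]' 0
python3 - <<'E'
from h import *
goto((652.5,145.3,103.5),R.from_euler('xyz',(np.pi,0,np.pi)))
snap('side','s6.png');snap('top','t6.png');snap('wrist','w6.png')
im=cv2.imread('pics/s6.png');cv2.imwrite('pics/s6z.png',cv2.resize(im[220:420,270:470],None,fx=3,fy=3))
c=get_calibration('wrist')
for t,z in(('stop_top',128.5),('lens',135)):
  for r in place_of('wrist',t)[:2]:
        u,v=r['centre'][1]*640,r['centre'][0]*480
        print(t,round(r['confidence'],2),round(u,1),round(v,1),atz('wrist',u,v,z,c))
for c in('side','top'):
  for r in place_of(c,'tall_back')[:2]:
        u,v=r['centre'][1]*640,r['centre'][0]*480
        print(c,round(r['confidence'],2),atz(c,u,v,126))
E
```

```text
t: 10.6
position: [655.1, 146.8, 176.0]
tcp_rot: [-3.137, -0.005, -3.141]
ft_force: [-2.6, -0.2, -0.9]
width: 86.8
t 10.6 pos [655.1 146.8 176. ] rpy [-3.137 -0.005 -3.141] q [-0.78  0.47  0.68  1.49 -0.3   1.29  1.51] F [-2.6 -0.2 -0.9] w 86.8
shift mm [ 2.2 -1.1 72.5] rot [-0.3 -0.3  0. ]
lens 0.95 627.0 127.6 [553.27157243 364.55370754 135.        ]
side 0.87 [648.52050091 145.47037962 126.        ]
side 0.29 [517.45738467 270.16975867 126.        ]
top 0.52 [656.62757125 147.43796789 126.        ]
top 0.32 [587.79167868 109.57247747 126.        ]
```

View pics/s6z.png

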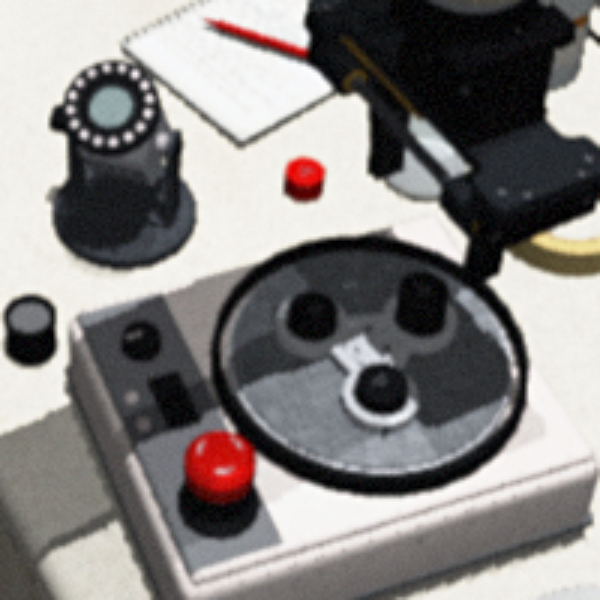

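View pics/w6.png

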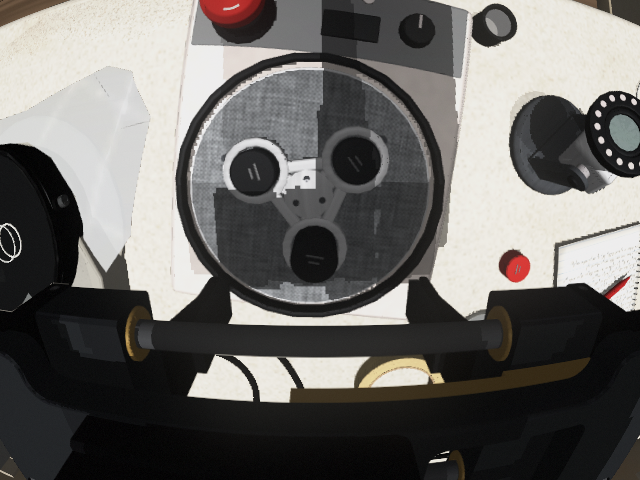

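```bash
python3 - <<'E'
from h import *
c=get_calibration('wrist');print(c['eye'])
print(atz('wrist',315,258,126,c), atz('wrist',315,251,102,c))
for p in((255,172),(353,160)):print(atz('wrist',*p,112,c))
o,d=rayw('wrist',627,127.6,c)
cs=get_calibration('side');ct=get_calibration('top')
for r in (place_of('side','lens')+place_of('top','lens')):print(r['confidence'],r['centre'][1]*640,r['centre'][0]*480)
p=tri([(o,d),rayw('side',303.4,253.6,cs),rayw('top',320.8,265.8,ct)]);print('lens',p,proj('wrist',p,c),proj('side',p,cs),proj('top',p,ct))
im=cv2.imread('pics/w6.png');cv2.imwrite('pics/w6z.png',cv2.resize(im[190:310,240:400],None,fx=5,fy=5))
cv2.imwrite('pics/w6y.png',cv2.resize(im[80:210,490:640],None,fx=4.5,fy=4.5))
for n,b in(('side0',(300,400,320,420)),('s6',(300,400,320,420))):
    im=cv2.imread(f'pics/{n}.png').astype(int);m=(im[...,2]>100)&(im[...,1]<80)&(im[...,0]<80)
    ys,xs=np.nonzero(m[320:420,300:400]);print(n,xs.mean()+300,ys.mean()+320)
E
```

```text
[572.82230964 144.27322512 344.6966574 ]
[651.78895922 142.53083752 126.        ] [655.32192057 142.36792321 102.        ]
[599.20668091 104.72583904 112.        ]
[592.06558047 166.49582837 112.        ]
0.93 304.384 253.824
0.85 226.176 173.904
0.74 320.512 264.192
0.64 182.59199999999998 288.192
lens [552.1960956  366.37935412 135.65509912] (np.float64(625.9183833676481), np.float64(125.85509525321775)) (np.float64(304.9198800527755), np.float64(252.9504453723288)) (np.float64(320.2530426318452), np.float64(266.65991714304454))
side0 342.77464788732397 373.32394366197184
s6 342.76964769647697 373.83468834688347
```

View pics/w6z.png

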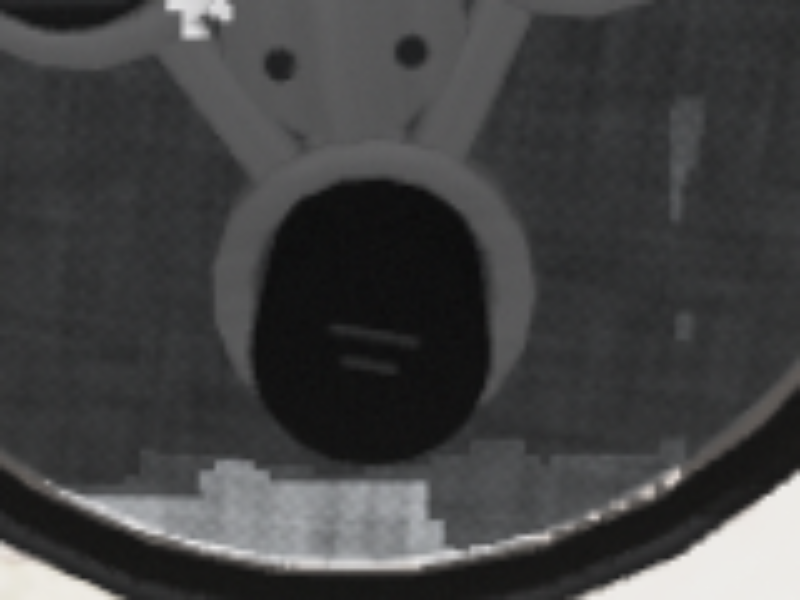

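View pics/w6y.png

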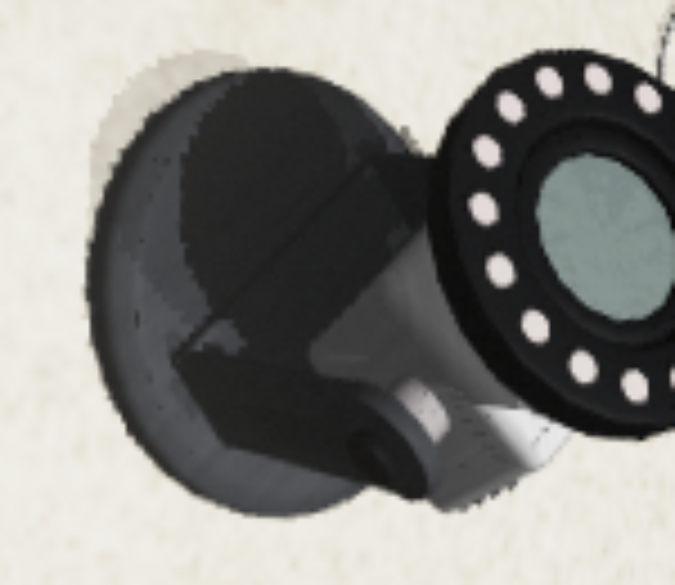

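```bash
python3 -m crank '[0,0,0.035,0,0,0,0,0,0.025,0,0,0,0,0,0,0,0,0]' 0
python3 - <<'E'
from h import *
goto((652.5,144.5,104),R.from_euler('xyz',(np.pi,0,np.pi)))
snap('side','s7.png')
im=cv2.imread('pics/s7.png');cv2.imwrite('pics/s7z.png',cv2.resize(im[240:390,350:500],None,fx=4,fy=4))
E
```

```text
t: 11.35
position: [650.9, 144.8, 119.1]
tcp_rot: [-3.141, -0.005, 3.14]
ft_force: [-1.7, 0.7, 1.1]
width: 87.0
t 11.35 pos [650.9 144.8 119.1] rpy [-3.141 -0.005  3.14 ] q [-0.77  0.51  0.66  1.56 -0.33  1.19  1.53] F [-1.7  0.7  1.1] w 87.0
shift mm [-1.7 -0.3 15.1] rot [-0.1 -0.3 -0.1]
```

View pics/s7z.png

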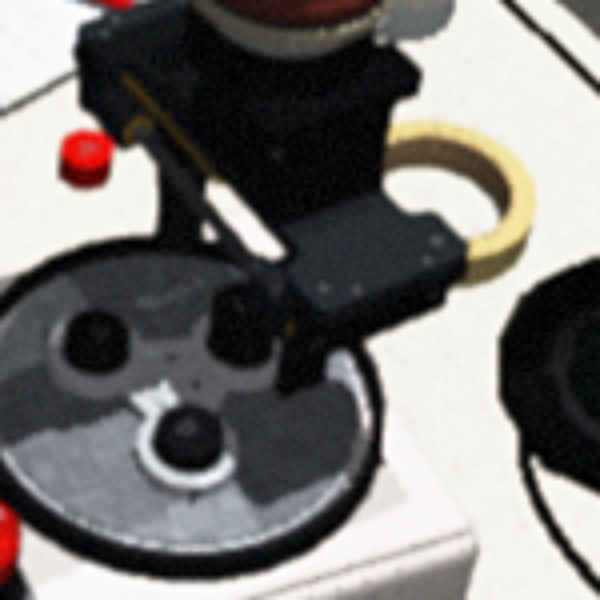

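```bash
python3 -m crank '[-0.001,0,0.014,0,0,0,0,0,0,0,0,0]' 0;  python3 -m crank '[0,0,0,0,0,0,0,0,0,0,0,0,0,0,0,0,0,0,0,0,0,0,0,0,0,0,0,0,0,0,0,0,0,0,0,0,0,0,0,0,0,0,0,0,0,0,0,0]' 1
python3 -c "
from h import *
o=get_obs();goto((652.5,144.5,104));print(o['ft_torque'])"
```

```text
t: 11.6
position: [654.2, 144.9, 107.7]
tcp_rot: [3.142, -0.0, 3.14]
ft_force: [-0.3, -0.2, -0.5]
width: 87.1
t: 12.4
position: [654.5, 143.6, 108.2]
tcp_rot: [-3.14, 0.0, 3.14]
ft_force: [-0.9, -10.3, 6.7]
width: 30.7
t 12.4 pos [654.5 143.6 108.2] rpy [-3.14  0.    3.14] q [-0.76  0.52  0.66  1.57 -0.33  1.17  1.53] F [ -0.9 -10.3   6.7] w 30.7
shift mm [2.  0.9 4.2] rot 
[-2.30951775  0.22615187  0.02447855]
```

```bash
python3 -m crank '[0,-0.002,0,0,0,0,0,0,0,0,0,0]'
python3 -c "
from h import *
o=get_obs();goto((652.5,144.5,104));print(o['ft_torque'])"
```

```text
t: 12.6
position: [654.6, 142.4, 108.3]
tcp_rot: [-3.141, 0.0, 3.14]
ft_force: [-0.8, -1.4, 2.4]
width: 29.4
t 12.6 pos [654.6 142.4 108.3] rpy [-3.141  0.     3.14 ] q [-0.76  0.52  0.66  1.57 -0.34  1.17  1.54] F [-0.8 -1.4  2.4] w 29.4
shift mm [2.1 2.1 4.3] rot 
[-0.38781332 -0.03208685 -0.00597952]
```

```bash
python3 -m crank '[0,0,-0.006,0,0,0,0,0,-0.012,0,0,0,0,0,-0.020,0,0,0,0,0,-0.03,0,0,0,0,0,-0.04,0,0,0,0,0,-0.03,0,0,0,0,0,0,0,0,0]'
python3 - <<'E'
from h import *
goto((652.5,144.5,104))
for c in('side','top','wrist'):snap(c,c[0]+'8.png')
im=cv2.imread('pics/s8.png');cv2.imwrite('pics/s8z.png',cv2.resize(im[180:420,270:510],None,fx=2.5,fy=2.5))
cs=get_calibration('side');ct=get_calibration('top')
for c in('side','top','wrist'):
  for t in('tall_face','tall_back','mount_tall'):
    for r in place_of(c,t)[:2]:print(c,t,round(r['confidence'],2),r['centre'][1]*640,r['centre'][0]*480)
E
```

```text
t: 13.3
position: [656.4, 143.1, 252.2]
tcp_rot: [3.139, 0.007, 3.14]
ft_force: [-0.1, 0.0, 0.6]
width: 29.2
t 13.3 pos [656.4 143.1 252.2] rpy [3.139 0.007 3.14 ] q [-0.78  0.42  0.71  1.4  -0.27  1.42  1.49] F [-0.1  0.   0.6] w 29.2
shift mm [  5.    0.9 148.1] rot 
side tall_face 0.57 418.624 268.704
side tall_back 0.54 418.49600000000004 253.29599999999996
side mount_tall 0.65 416.704 270.288
top tall_face 0.4 426.496 215.28
top tall_back 0.52 427.52000000000004 207.408
top mount_tall 0.59 416.51200000000006 248.304
top mount_tall 0.45 426.11199999999997 211.584
wrist tall_face 0.94 315.072 277.776
wrist tall_face 0.66 272.0 155.808
wrist tall_back 0.9 318.72 312.192
wrist mount_tall 0.75 316.8 281.088
```

View pics/s8z.png

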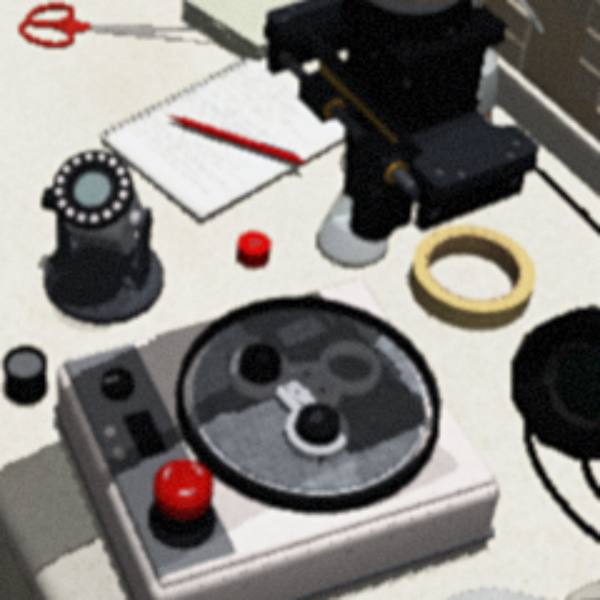

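View pics/w8.png

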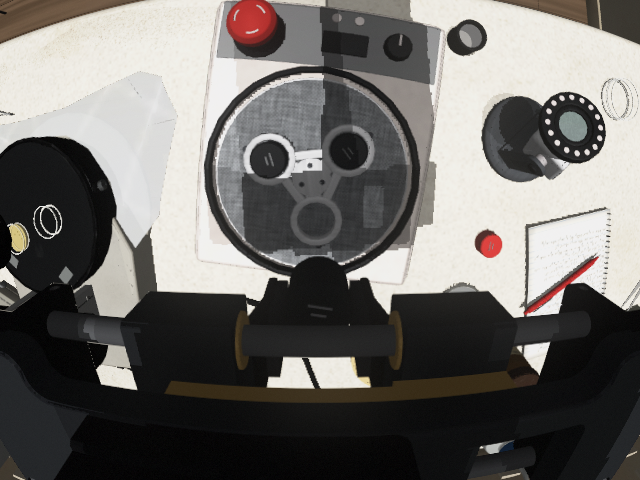

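```bash
python3 - <<'E'
from h import *
c={'w':get_calibration('wrist'),'s':get_calibration('side'),'t':get_calibration('top')}
import pickle;pickle.dump(c,open('c8.pkl','wb'))
im=cv2.imread('pics/w8.png');cv2.imwrite('pics/w8z.png',cv2.resize(im[80:200,470:620],None,fx=5,fy=5,interpolation=cv2.INTER_CUBIC))
im=cv2.imread('pics/s8.png');cv2.imwrite('pics/s8y.png',cv2.resize(im[220:320,260:360],None,fx=6,fy=6,interpolation=cv2.INTER_CUBIC))
im=cv2.imread('pics/t8.png');cv2.imwrite('pics/t8y.png',cv2.resize(im[230:300,280:350],None,fx=8,fy=8,interpolation=cv2.INTER_CUBIC))
E
```

```text
(no output)
```

View pics/w8z.png

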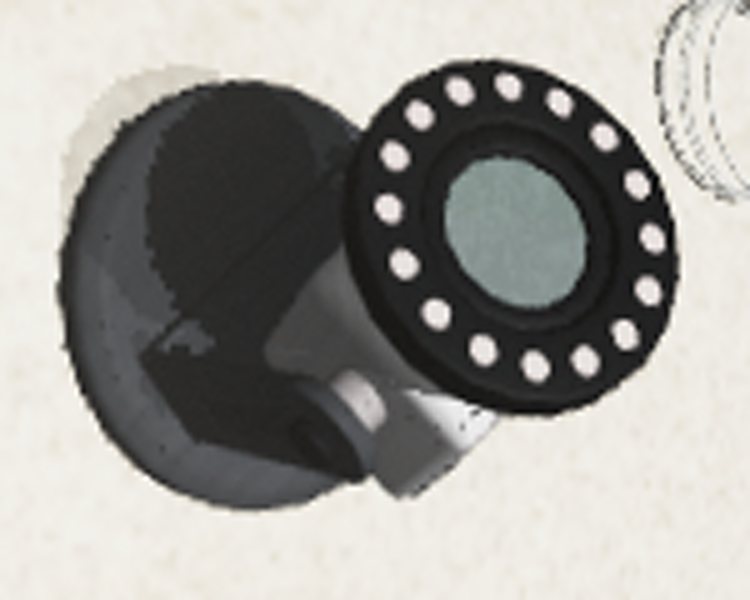

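View pics/s8y.png

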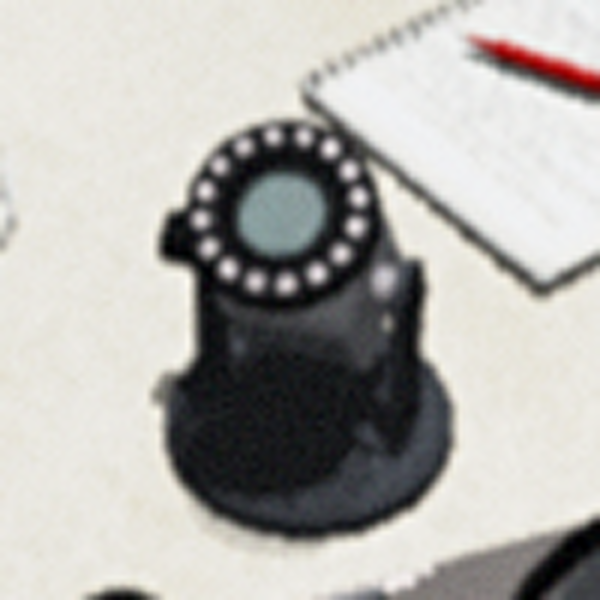

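View pics/t8y.png

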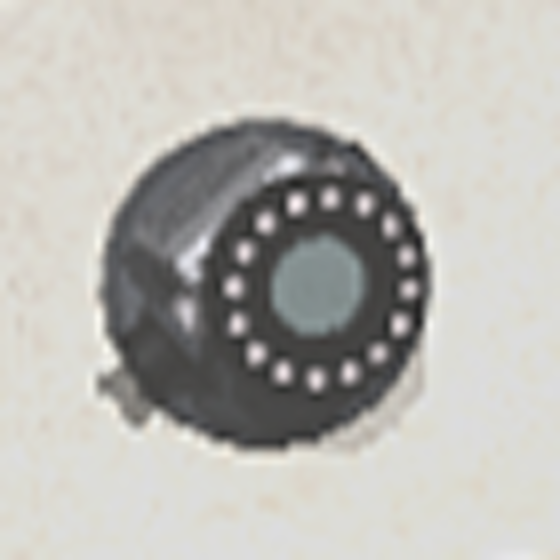

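```bash
cat > fit.py <<'E'
from h import *
import pickle
from scipy.optimize import least_squares
c=pickle.load(open('c8.pkl','rb'))
W=np.array([(509,87),(560,102),(604,137),(637,184),(652,238),(648,291),(625,335),(586,361),(537,367),(483,351),(436,315),(404,264),(389,208),(395,156),(420,115),(460,90)])/5+[470,80]
S=np.array([(276,136),(305,138),(331,149),(350,171),(359,198),(355,227),(341,252),(316,273),(287,285),(257,281),(229,269),(209,247),(200,219),(205,191),(220,164),(244,146)])/6+[260,220]
T=np.array([(331,197),(365,204),(390,226),(407,256),(410,289),(400,324),(379,353),(349,374),(317,380),(284,373),(256,353),(238,324),(233,287),(244,251),(265,223),(297,203)])/8+[280,230]
def circ(p,n=72):
    C=p[:3];t,b,r=p[3],p[4],p[5]
    nz=np.array([np.sin(t)*np.cos(b),np.sin(t)*np.sin(b),np.cos(t)])
    u=np.cross(nz,[0,0,1.]);u/=np.linalg.norm(u);v=np.cross(nz,u)
    a=np.linspace(0,2*np.pi,n,endpoint=False)
    return C+r*(np.cos(a)[:,None]*u+np.sin(a)[:,None]*v),nz
def res(p,bias=True):
    P,nz=circ(p);out=[]
    for k,(n,D,cam) in enumerate((('w',W,'wrist'),('s',S,'side'),('t',T,'top'))):
        q=np.array([proj(cam,x,c[n]) for x in P])+p[6+2*k:8+2*k]
        ctr=q.mean(0)
        aq=np.unwrap(np.arctan2(*(q-ctr).T[::-1]));rq=np.hypot(*(q-ctr).T)
        ad=np.arctan2(*(D-ctr).T[::-1]);rd=np.hypot(*(D-ctr).T)
        o=np.argsort(aq%(2*np.pi))
        out+=list(rd-np.interp(ad%(2*np.pi),(aq%(2*np.pi))[o],rq[o],period=2*np.pi))
    return np.array(out+[(p[2]-56*nz[2]-82)/0.5]+list(np.array(p[6:])/2.0))
s=least_squares(res,[552,366,135,.45,-2.4,26]+[0]*6)
p=s.x;print(p.round(3),'rms',np.sqrt((s.fun[:48]**2).mean()))
_,n=circ(p);L=p[:3];print('lens',L,'n',n,'focus',L+80*n,'pivot',L-56*n)
E
python3 fit.py
```

```text
[ 5.54994e+02  3.65365e+02  1.32035e+02  4.65000e-01 -2.38100e+00
  2.64240e+01 -2.50000e-02  1.77000e-01  1.44000e-01  6.34000e-01
 -3.61000e-01  4.08000e-01] rms 0.10290388329651069
lens [554.99438298 365.36506625 132.03536103] n [-0.32491062 -0.30894138  0.89386146] focus [529.00153316 340.64975615 203.54427799] pivot [573.18937786 382.66578331  81.97911915]
```

```bash
python3 -m crank '[0.010,0.015,0,0,0,0,0.022,0.032,0,0,0,0,0.022,0.032,0,0,0,0,0.022,0.032,0,0,0,0,0.022,0.032,0,0,0,0,0.022,0.032,0,0,0,0,0.010,0.015,0,0,0,0,0,0,0,0,0,0]'
python3 - <<'E'
from h import *
n=np.array([-0.325,-0.309,0.894]);n/=np.linalg.norm(n)
o=get_obs();Rc=R.from_euler('xyz',o['tcp_rot'])
z=Rc.apply([0,0,1]);ax=np.cross(z,-n);ang=np.arctan2(np.linalg.norm(ax),z@-n)
Rt=R.from_rotvec(ax/np.linalg.norm(ax)*ang)*Rc
goto((523.8,335.7,230),Rt)
E
```

```text
t: 14.7
position: [522.3, 336.7, 245.8]
tcp_rot: [3.141, -0.001, -3.137]
ft_force: [-0.5, -0.2, -1.2]
width: 29.1
t 14.7 pos [522.3 336.7 245.8] rpy [ 3.141e+00 -1.000e-03 -3.137e+00] q [-1.15  0.3   0.64  1.53 -0.18  1.37  1.08] F [-0.5 -0.2 -1.2] w 29.1
shift mm [-1.6 -1.1 15.8] rot [-18.2 -19.4   0. ]
```

```bash
python3 -m crank '[0,0,0,-3.6,-3.9,0,0,0,0,-3.6,-3.9,0,0,0,0,-3.6,-3.9,0,0,0,0,-3.7,-3.9,0,0,0,0,-3.7,-3.8,0,0,0,0,0,0,0]'
python3 - <<'E'
from h import *
n=np.array([-0.325,-0.309,0.894]);n/=np.linalg.norm(n)
o=get_obs();Rc=R.from_euler('xyz',o['tcp_rot']);z=Rc.apply([0,0,1]);print('ang deg',np.degrees(np.arccos(z@-n)))
goto((523.8,335.7,217.8))
for c in('side','top','wrist'):snap(c,c[0]+'9.png')
E
```

```text
t: 15.3
position: [523.7, 329.9, 244.8]
tcp_rot: [2.81, 0.331, 3.082]
ft_force: [-1.3, -0.3, -1.0]
width: 29.3
ang deg 0.1724092657435292
t 15.3 pos [523.7 329.9 244.8] rpy [2.81  0.331 3.082] q [-1.24 -0.1   0.62  1.96 -0.01  0.8   0.96] F [-1.3 -0.3 -1. ] w 29.3
shift mm [ 9.  -2.7 25.9] rot
```

```bash
python3 -m crank '[0.003,-0.001,0.009,0,0,0,0.003,-0.001,0.009,0,0,0,0.003,-0.001,0.008,0,0,0,0,0,0,0,0,0,0,0,0,0,0,0,0,0,0,0,0,0]'
python3 - <<'E'
from h import *
n=np.array([-0.325,-0.309,0.894]);n/=np.linalg.norm(n)
o=get_obs();Rc=R.from_euler('xyz',o['tcp_rot']);z=Rc.apply([0,0,1]);print('ang deg',np.degrees(np.arccos(z@-n)))
goto((523.8,335.7,217.8))
ims={}
for c in('side','top','wrist'):
    im=snap(c,c[0]+'10.png')
    p=o['position']+16*z
    print(c,'pred face',np.round(proj(c,p),1),'back',np.round(proj(c,p-34*z),1),'focus',np.round(proj(c,[529,340.6,203.5]),1))
    for t in('tall_face','tall_back','mount_short_1'):
        for r in place_of(c,t)[:2]:print(c,t,round(r['confidence'],2),round(r['centre'][1]*640,1),round(r['centre'][0]*480,1))
im=cv2.imread('pics/s10.png');cv2.imwrite('pics/s10z.png',cv2.resize(im[150:400,220:470],None,fx=2.4,fy=2.4))
E
```

```text
t: 16.05
position: [525.0, 338.6, 219.2]
tcp_rot: [2.812, 0.333, 3.085]
ft_force: [-0.1, -0.2, -0.2]
width: 28.9
ang deg 0.2170130139120445
t 16.05 pos [525.  338.6 219.2] rpy [2.812 0.333 3.085] q [-1.24 -0.06  0.62  1.99 -0.04  0.74  0.98] F [-0.1 -0.2 -0.2] w 28.9
shift mm [ 1.4 -3.2 -0.1] rot 
side pred face [299.2 236.5] back [295.8 229. ] focus [299.3 238.2]
side mount_short_1 0.73 371.9 327.9
side mount_short_1 0.71 395.9 355.6
top pred face [331.1 272.7] back [336.6 276.4] focus [332.5 273.4]
top mount_short_1 0.62 431.9 249.5
top mount_short_1 0.52 398.0 251.6
wrist pred face [318.7 286.4] back [318.8 317.9] focus [312.6 284. ]
wrist tall_face 0.73 317.7 278.2
wrist tall_face 0.47 292.8 179.6
wrist tall_back 0.94 317.8 312.6
wrist mount_short_1 0.89 264.0 277.1
wrist mount_short_1 0.86 19.6 295.2
```

View pics/s10z.png

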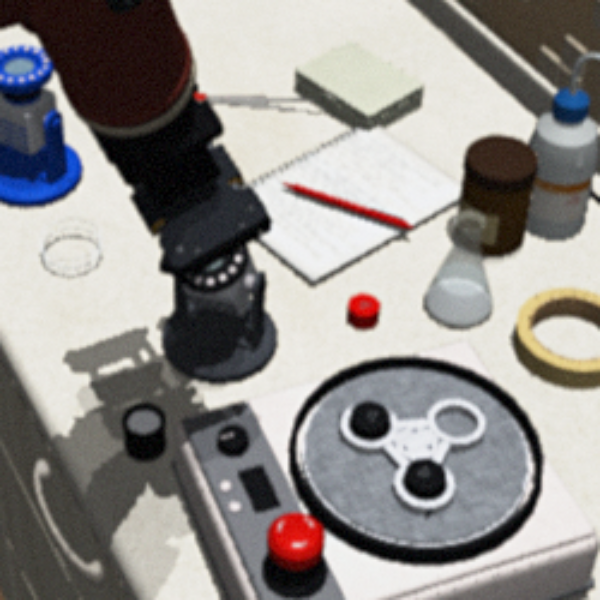

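View pics/w10.png

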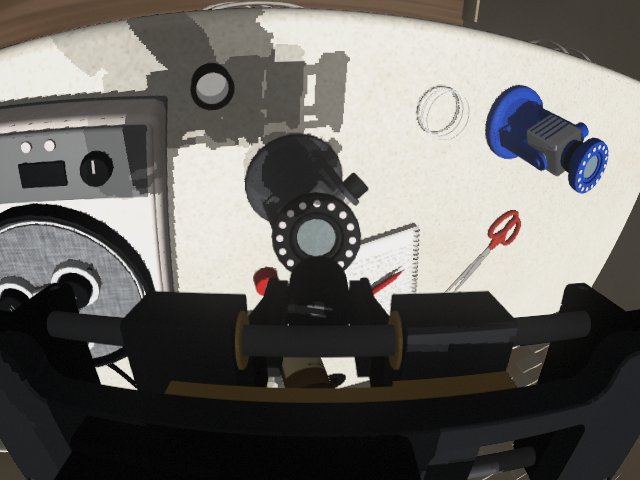

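View pics/t10.png

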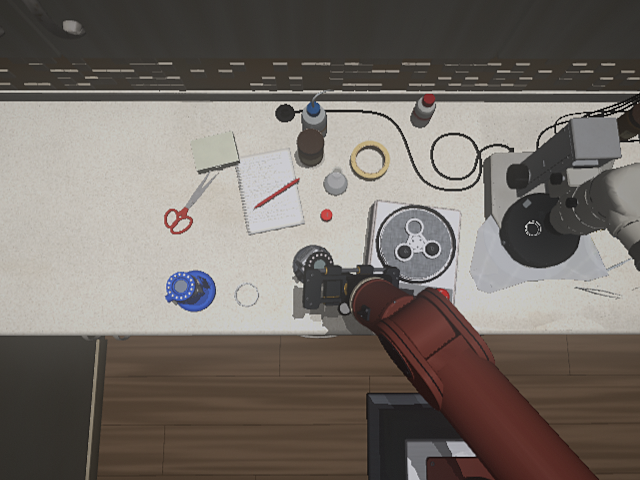

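```bash
python3 -m crank '[0.001,-0.0015,0,0,0,0,0,0,0,0,0,0,0,0,0,0,0,0,0,0,0,0,0,0]'
python3 - <<'E'
from h import *
goto((523.8,335.7,217.8));print(np.round(proj('wrist',[555,365.4,132]),1), np.abs(get_obs()['qd']).max())
print(close_job())
E
```

```text
t: 17.05
position: [523.9, 337.2, 218.2]
tcp_rot: [2.812, 0.333, 3.085]
ft_force: [0.1, 0.5, -2.2]
width: 29.6
t 17.05 pos [523.9 337.2 218.2] rpy [2.812 0.333 3.085] q [-1.24 -0.06  0.62  1.99 -0.04  0.74  0.98] F [ 0.1  0.5 -2.2] w 29.6
shift mm [ 0.1 -1.6 -0.2] rot 
[316.7 240.5] 0.0024436465032877004
the job is handed in; nothing more can be done
None
```

I did the whole sequence and handed the job in at about 17 s, still holding the tall mount in front of the inspection camera. No verdict was reported, so the results below are my own checks.

- **Stop button:** I pressed it with closed fingers to about 20 N, let go and lifted clear. Gripping its rim, I then twisted it 48° clockwise and opened the fingers. The side picture afterwards shows it back at its starting height, within half a pixel.
- **Tall mount:** I drew it from the rear bore at a 29–30 mm grip width. In the last pictures both short mounts are still in their bores, and neither camera stand was touched.
- **Final pose:** I fitted the lens axis from the ring-light points in all three cameras, with 0.1 px residual. At hand-in the measured tool position was about 1.6 mm from the target. The tool axis was 0.2° from the fitted optical axis when last computed, just before a final shift of under 2 mm. The arm was at rest.

**Disagreements and limits:**
- Separate sightings of the lens differed by about 3–4 mm from the fitted position, which is inside the 18 mm tolerance.
- In the last wrist picture the detector placed the polished face about 8 px from where I predicted it. The detector did not find the mount in the last side or top pictures. The face position therefore rests mainly on the measured tool pose and on the mount not having moved in the grip.
- When the fingers closed on the mount it pressed sideways on its bore with about 10 N. I shifted the arm 2 mm to relieve that before lifting.

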